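# Change the cartridges of the coffee dispenser

## Robot

A 6-joint arm with a two-finger parallel gripper is mounted at the origin on the work surface. World frame = base frame: x ahead of the robot, y to its left, z up, the work surface at z = 0. Lengths are in m, angles in rad, forces in N, time in s.
With the tool pointing down it reaches from about 0.375 to 0.975 m from the base axis. Payload 3.8 kg.
Tool frame: the origin (TCP) lies on the centre line of the jaws, within the pads' length; the fingertips stand 14 mm ahead of it and the grasp point (between the pads) lies 5 mm behind it; z points along the fingers, y is the line along which they close (so a half turn about z gives the same grasp; the last joint's range is limited). The gripper opens to 85 mm and grips with 20 to 120 N. Pads are 22 mm wide; open, the fingers measure 114 mm over their backs; the gripper's body (76 mm by 85 mm) begins 54 mm behind the grasp point. The pads swing forward as they close: fully open they stand 13 mm farther back than shut.
Start: joints at [1.146, 0.264, 1.604, -0, 1.274, -0.037], TCP at [0.255, 0.625, 0.245] pointing down, gripper open.
Joint ranges: [-2.63, 2.63], [-0.94, 2.18], [0.31, 2.57], [-1.31, 4.45], [0, 2.66], [-2.55, 2.55]. Speed limits (rad/s): [2.57, 2.57, 3.14, 3.14, 3.14, 3.14].

## Interface

Orientations are given as a rotation vector (axis times angle).
In Python, from workcell import bot, eyes, spot_in gives the robot as it stands.
- The arm moves only by the tool carry_out, never from a script. Its argument "series" is text: rows parted by semicolons, each of 4 numbers parted by spaces: the shift along the world's x, y, z in m, then the turn about the world's z in degrees. In form: tx ty tz roll; .... A call has 1 to 20 rows; each row shifts and turns the commanded pose from where the row before left it; what a row does not reach is not made up. A row lasts 1/8 s, in which the tool goes at most 62.5 mm and 10.7 degrees, less where a joint would pass 70% of its speed; a pose out of reach is approached as far as the arm can. A call is refused whole if a number of a shift passes 0.0625 or a number of a turn 10.7, either way. A call with a gripper value outside its range is refused whole. "jaw" is the gripper command: -1 is shut, 1 is fully open, values between are in proportion, set as the call begins (left out, the last holds). The fingers move at their own pace and stop on an object; "grip_force" is the grip in N (left out, the last holds). Time passes only in rows, so rows that do not move let the fingers close. It gives the time, the measured TCP pose, the force, the opening and the grip force at its end, in the units of the state.
- bot.read_state(): the state, without advancing time (a new reading comes with each control period).
- eyes.read_camera(name): name is "side" or "top"; returns (picture, depth): 400x640x3 uint8, blue, green, red; 400x640 float32, m along the optical axis (not along the pixel's ray), 0 where there is no reading.
- eyes.get_calibration(name): a dict with "K" (3x3 intrinsics, pixels), "position" and "rotation" of the camera in the world. Camera axes: x right, y down, z forward; pixel columns grow to the right and rows downward; lengths in m; the calibration is good to about 2 mm. A picture is of the moment at which its call begins. get_calibration takes no time and is no camera call.
- bot.finish_job(): hands the job in; it is judged then, once.
Trained networks look in the newest picture that a camera, given by its name, has taken for a name from the list of things; names that differ only in an ending like _2 or _b are one class to them, and where a whole thing is asked for, a point or a joint stands for the part that bears it (a point fixed in the world has none). Each returns a list of dicts, best first, with "score" (0 to 1); they miss things now and then, are a little off and sometimes report something else, mostly with a low value. They report only what shows in the picture. A call takes as long as a camera call.
- spot_in(camera, target): "rect" ([centre column, centre row, width, height] in pixels, round what is visible of it).
The state is a dict: "time": time; "q": joint angles; "joint_vel": joint speeds; "joint_torque": joint torques, N m; "tool_pos": TCP position; "tcp_rot": TCP orientation; "wrist_force": force on the tool from outside, world axes, zero at the start; "torque": the same for the moment, N m; "width": opening from 0.0 (shut) to 1.0 (fully open); "grip_force": force on a finger pad.
Only numpy, scipy, OpenCV 4.12 (cv2) and the standard library are available. Lean on these libraries where they do the work, as an engineer would, in place of code of your own. Each camera call takes 0.05 s, during which the arm holds its last target. There are 200 camera calls.

## Task

Change the cartridges in the coffee dispenser: push each grey spent cartridge down to eject it, take it out and put it in the green tub, and put every fresh brown cartridge from the counter into a well of its own, pushed home until the catch holds it flush with the deck (a well without a fresh cartridge stays empty). With all of that done, start a test brew into the cup: press the orange button fully down and let it go. Leave the cup and the other things on the counter where they stand.

Things in the scene. Friction and masses are not known exactly. Their poses are not given: they have to be found in the camera images.
- dock: coffee dispenser fixed to the counter, dark grey, 110 (x) by 344 (y) mm, flat deck 130 mm high, ribbed chrome front on its -x side; origin on the counter under the deck's centre. Three cartridge wells, 54 by 72 mm, open upward in the deck, in a row along y, 96 mm apart; orange button at the -y end. A brew head, 130 mm high, juts 59 mm to -x in front of the button, over a drip tray with the cup
- bay_1 (a point): centre of the mouth of well 1, at deck height. A cartridge goes in upright, 50 mm side along the dock's x (either way round), with 2 mm play each side. A cartridge stands on a sprung platform. Push-push catch: push the cartridge top, near its middle, 8 mm or more below flush and let go: a platform that was up stays held down, one that was held comes up. A push of under 5 mm changes nothing
- bay_2 (a point): centre of the mouth of well 2, at deck height. A cartridge goes in upright, 50 mm side along the dock's x (either way round), with 2 mm play each side. A cartridge stands on a sprung platform. Push-push catch: push the cartridge top, near its middle, 8 mm or more below flush and let go: a platform that was up stays held down, one that was held comes up. A push of under 5 mm changes nothing
- bay_3 (a point): centre of the mouth of well 3, at deck height. A cartridge goes in upright, 50 mm side along the dock's x (either way round), with 2 mm play each side. A cartridge stands on a sprung platform. Push-push catch: push the cartridge top, near its middle, 8 mm or more below flush and let go: a platform that was up stays held down, one that was held comes up. A push of under 5 mm changes nothing
- platform_1 (a joint): depth in m of the platform in well 1: 0 = up (a cartridge stands 35 mm proud of the deck), about 0.035 = held by the catch (cartridge top flush with the deck), 0.046 = bottom stop, 11 mm below flush. Its spring pushes up with 4 to 5 N; it rises gently, in about half a second
- platform_2 (a joint): depth in m of the platform in well 2: 0 = up (a cartridge stands 35 mm proud of the deck), about 0.035 = held by the catch (cartridge top flush with the deck), 0.046 = bottom stop, 11 mm below flush. Its spring pushes up with 4 to 5 N; it rises gently, in about half a second
- platform_3 (a joint): depth in m of the platform in well 3: 0 = up (a cartridge stands 35 mm proud of the deck), about 0.035 = held by the catch (cartridge top flush with the deck), 0.046 = bottom stop, 11 mm below flush. Its spring pushes up with 4 to 5 N; it rises gently, in about half a second
- fresh_a: fresh cartridge, dark brown with a red cap and white label, about 0.16 kg, standing upright on the counter (may be absent); 50 mm (x) by 68 mm (y) by 92 mm tall, a straight-sided bottom-heavy block with a 3 mm chamfer round its foot; origin at the centre of its underside, z up when it stands upright
- fresh_b: fresh cartridge, dark brown with a yellow cap and white label, about 0.16 kg, standing upright on the counter (may be absent); 50 mm (x) by 68 mm (y) by 92 mm tall, a straight-sided bottom-heavy block with a 3 mm chamfer round its foot; origin at the centre of its underside, z up when it stands upright
- fresh_c: fresh cartridge, dark brown with a blue cap and white label, about 0.16 kg, standing upright on the counter (may be absent); 50 mm (x) by 68 mm (y) by 92 mm tall, a straight-sided bottom-heavy block with a 3 mm chamfer round its foot; origin at the centre of its underside, z up when it stands upright
- spent_1: spent cartridge, pale grey with a mid-grey cap, about 0.07 kg, at the start held down in a well of the dock, its top flush with the deck, so it cannot be gripped there; 50 mm (x) by 68 mm (y) by 92 mm tall, a straight-sided bottom-heavy block with a 3 mm chamfer round its foot; origin at the centre of its underside, z up when it stands upright
- spent_2: spent cartridge, pale grey with a mid-grey cap, about 0.07 kg, at the start held down in a well of the dock, its top flush with the deck, so it cannot be gripped there; 50 mm (x) by 68 mm (y) by 92 mm tall, a straight-sided bottom-heavy block with a 3 mm chamfer round its foot; origin at the centre of its underside, z up when it stands upright
- spent_3: spent cartridge, pale grey with a mid-grey cap, about 0.07 kg, at the start held down in a well of the dock, its top flush with the deck, so it cannot be gripped there; 50 mm (x) by 68 mm (y) by 92 mm tall, a straight-sided bottom-heavy block with a 3 mm chamfer round its foot; origin at the centre of its underside, z up when it stands upright
- tub: open green plastic tub for spent cartridges, loose, 160 mm (x) by 250 mm (y) by 50 mm high, walls and floor 4 mm; origin at the centre of its underside. Three cartridges fit upright side by side along its y
- brew_button (a joint): travel in m of the round orange spring button on the deck: 0 = released, 0.006 = fully down (6 N); it springs back
- brew_button_top (a point): centre of the top of the orange button (32 mm across); it stands 22 mm above the deck when released and is pressed straight down
- cup: white espresso cup, 60 mm across, 52 mm high, on the dispenser's drip tray; origin under its foot. Leave it alone
- honey_jar: amber jar with a brass lid, 60 mm across, 66 mm high; origin under its foot. Leave it alone
- spice_tin: small red tin, 54 mm across, 58 mm high; origin under its foot. Leave it alone
- pepper_mill: black mill, 56 mm across, 140 mm high; origin under its foot. Leave it alone
- tea_box: green tea box, 70 by 140 by 80 mm; origin under its foot. Leave it alone

How it is judged:
On the way, in this order (a step that is already met when the one before it is completed fails the run):
1. every fresh cartridge is held flush in a well of its own and every spent cartridge is in the tub (((horizontal distance between fresh_a and bay_1 below 0.008 m and z of fresh_a in the frame of dock between 0.0335 and 0.0425 m and angle between fresh_a's own z axis and vertical below 0.15 rad and value of joint platform_1 between 0.032 and 0.038 m) or (horizontal distance between fresh_a and bay_2 below 0.008 m and z of fresh_a in the frame of dock between 0.0335 and 0.0425 m and angle between fresh_a's own z axis and vertical below 0.15 rad and value of joint platform_2 between 0.032 and 0.038 m) or (horizontal distance between fresh_a and bay_3 below 0.008 m and z of fresh_a in the frame of dock between 0.0335 and 0.0425 m and angle between fresh_a's own z axis and vertical below 0.15 rad and value of joint platform_3 between 0.032 and 0.038 m)) and ((horizontal distance between fresh_b and bay_1 below 0.008 m and z of fresh_b in the frame of dock between 0.0335 and 0.0425 m and angle between fresh_b's own z axis and vertical below 0.15 rad and value of joint platform_1 between 0.032 and 0.038 m) or (horizontal distance between fresh_b and bay_2 below 0.008 m and z of fresh_b in the frame of dock between 0.0335 and 0.0425 m and angle between fresh_b's own z axis and vertical below 0.15 rad and value of joint platform_2 between 0.032 and 0.038 m) or (horizontal distance between fresh_b and bay_3 below 0.008 m and z of fresh_b in the frame of dock between 0.0335 and 0.0425 m and angle between fresh_b's own z axis and vertical below 0.15 rad and value of joint platform_3 between 0.032 and 0.038 m)) and ((horizontal distance between fresh_c and bay_1 below 0.008 m and z of fresh_c in the frame of dock between 0.0335 and 0.0425 m and angle between fresh_c's own z axis and vertical below 0.15 rad and value of joint platform_1 between 0.032 and 0.038 m) or (horizontal distance between fresh_c and bay_2 below 0.008 m and z of fresh_c in the frame of dock between 0.0335 and 0.0425 m and angle between fresh_c's own z axis and vertical below 0.15 rad and value of joint platform_2 between 0.032 and 0.038 m) or (horizontal distance between fresh_c and bay_3 below 0.008 m and z of fresh_c in the frame of dock between 0.0335 and 0.0425 m and angle between fresh_c's own z axis and vertical below 0.15 rad and value of joint platform_3 between 0.032 and 0.038 m)) and x of spent_1 in the frame of tub between -0.075 and 0.075 m and y of spent_1 in the frame of tub between -0.12 and 0.12 m and z of spent_1 in the frame of tub between -0.002 and 0.06 m and x of spent_2 in the frame of tub between -0.075 and 0.075 m and y of spent_2 in the frame of tub between -0.12 and 0.12 m and z of spent_2 in the frame of tub between -0.002 and 0.06 m and x of spent_3 in the frame of tub between -0.075 and 0.075 m and y of spent_3 in the frame of tub between -0.12 and 0.12 m and z of spent_3 in the frame of tub between -0.002 and 0.06 m), for 0.3 s.
2. the orange button is pressed fully down (value of joint brew_button above 0.005 m), for 0.1 s.
At the end, for the whole second after the job is handed in: Each fresh cartridge stands in its own well, held by the catch, top flush with the deck within 4 mm; the underside centre of each spent cartridge is within the tub's walls, less than 60 mm above the tub's underside; the button is released; all at rest (all of step 1 and linear speed of each of fresh_a, fresh_b, fresh_c, spent_1, spent_2, spent_3 below 0.03 m/s and value of joint brew_button below 0.0015 m); the robot touches nothing.
It fails at once if the cup, jar, tin, mill or tea box is pushed more than 40 mm away or knocked over (distance of any of cup, honey_jar, spice_tin, pepper_mill, tea_box from where it was at the start of the episode above 0.04 m or angle between any of cup, honey_jar, spice_tin, pepper_mill, tea_box's own z axis and vertical above 0.5 rad).
Of fresh_a, fresh_b, fresh_c only 2 to 3 are there at a start; the rules pass over those that are not, and their reading is None.
At some moment in a run one of fresh_a, fresh_b, fresh_c may be knocked a few centimetres aside while the robot is not near it.
It also fails if it takes over 210 s, if anything falls off the work surface, if the arm or the gripper's body presses on something with over 40 N, if the wrist force passes 120 N, or if a joint passes its speed limit or range.

## Working session

There is one attempt and no reset: what is moved stays moved. The work goes in short steps, Python scripts to look and compute and a tool call to move; the robot and the scene stay as the last step left them, time stands still between calls to the robot, and variables do not carry over. Pictures are saved under pics/ and viewed, at most 14 in all, crops included, and the job is handed in when it is done.

Besides the shell and the picture viewer there is one more tool, called after "Request:" as name(argument=value, ...) on one line, values as JSON. carry_out: Moves the arm, as the interface text tells. Its arguments: {"type":"object","properties":{"series":{"type":"string"},"jaw":{"type":"number"},"grip_force":{"type":"number"}},"required":["series"]}

```bash
mkdir -p pics; ls; cat > h.py <<'E'
import numpy as np, cv2
from workcell import bot, eyes, spot_in
def snap(cam):
    im,d=eyes.read_camera(cam); return im,d,eyes.get_calibration(cam)
def cloud(d,c):
    K=np.array(c["K"]);v,u=np.mgrid[:d.shape[0],:d.shape[1]]
    p=np.stack([(u-K[0,2])/K[0,0]*d,(v-K[1,2])/K[1,1]*d,d],-1)
    R=np.array(c["rotation"])
    if R.shape!=(3,3): R=cv2.Rodrigues(R.astype(float))[0]
    return p@R.T+np.array(c["position"])
E
python3 - <<'E'
from h import *
for c in("top","side"):
    im,d,cal=snap(c); cv2.imwrite(f"pics/{c}0.png",im); np.savez(f"{c}0.npz",im=im,d=d); print(c,cal["K"],cal["position"],cal["rotation"])
    for n in("dock","fresh_a","spent_1","tub","brew_button_top","cup"):
        print(n,[(round(r["score"],2),np.round(r["rect"]).tolist()) for r in spot_in(c,n)][:6])
print(bot.read_state())
E
```

```text
pics
top [[374.61087349   0.         315.42047341]
 [  0.         374.61087349 195.92650857]
 [  0.           0.           1.        ]] [ 0.40400598 -0.00542442  1.31341455] [-2.17149259  2.20698153 -0.08850827]
dock [(0.75, [365.0, 157.0, 108.0, 68.0])]
fresh_a [(0.91, [270.0, 219.0, 21.0, 22.0]), (0.64, [369.0, 218.0, 26.0, 14.0]), (0.55, [337.0, 213.0, 22.0, 14.0]), (0.5, [364.0, 156.0, 111.0, 77.0])]
spent_1 [(0.91, [327.0, 158.0, 23.0, 16.0]), (0.9, [356.0, 158.0, 20.0, 20.0])]
tub [(0.87, [258.0, 159.0, 77.0, 51.0])]
brew_button_top [(0.54, [409.0, 153.0, 8.0, 13.0])]
cup [(0.56, [451.0, 179.0, 52.0, 31.0]), (0.46, [397.0, 181.0, 7.0, 11.0])]
side [[405.15348222   0.         318.82484507]
 [  0.         405.15348222 198.63012654]
 [  0.           0.           1.        ]] [ 0.14253056 -0.91621337  0.88671728] [-2.21866222  0.41058366 -0.19640624]
dock [(0.64, [395.0, 241.0, 102.0, 129.0])]
fresh_a [(0.68, [308.0, 234.0, 23.0, 32.0]), (0.61, [285.0, 192.0, 18.0, 33.0]), (0.56, [319.0, 263.0, 32.0, 42.0])]
spent_1 [(0.62, [378.0, 212.0, 24.0, 16.0]), (0.53, [394.0, 235.0, 28.0, 2
[... 180 characters left out ...]
0.89, [380.0, 285.0, 23.0, 18.0])]
{'time': 0.7, 'q': array([ 1.14611589e+00,  2.63878232e-01,  1.60397043e+00,  1.10799415e-05,
        1.27370409e+00, -3.69083477e-02]), 'joint_vel': array([0.00045768, 0.00020904, 0.00046044, 0.00040782, 0.00035174,
       0.00038966]), 'joint_torque': array([-2.20781250e-03, -5.14837074e+01, -3.67612016e+01, -1.79815820e-04,
        6.07999464e-04,  3.43471896e-06]), 'tool_pos': array([0.25524283, 0.62489018, 0.2453104 ]), 'tcp_rot': array([-6.05306640e-01, -3.08272620e+00, -6.48097732e-05]), 'wrist_force': array([-0.29286386,  0.18867694, -0.93876796]), 'torque': array([0.02937778, 0.01745656, 0.03464927]), 'grip_force': 0.0, 'width': 1.0005527639640106}
```

```bash
python3 - <<'E'
import cv2
im=cv2.imread("pics/top0.png")[110:270,190:490]; cv2.imwrite("pics/top0c.png",cv2.resize(im,(800,427),interpolation=2))
im=cv2.imread("pics/side0.png")[130:340,250:480]; cv2.imwrite("pics/side0c.png",cv2.resize(im,(657,600),interpolation=2))
E
```

```text
(no output)
```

View pics/top0c.png

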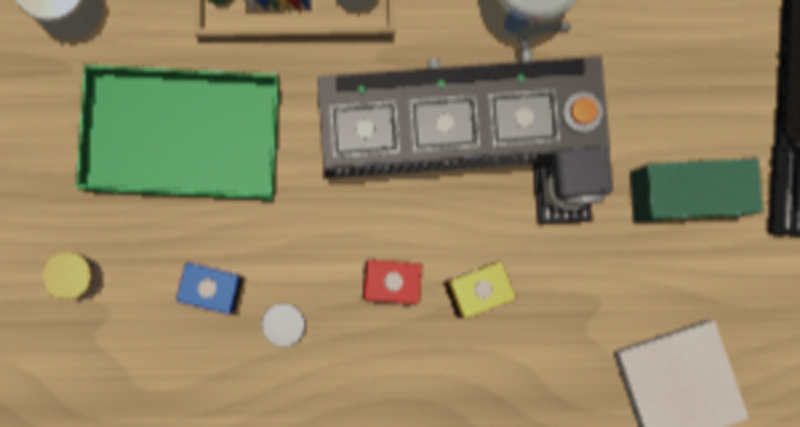

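View pics/side0c.png

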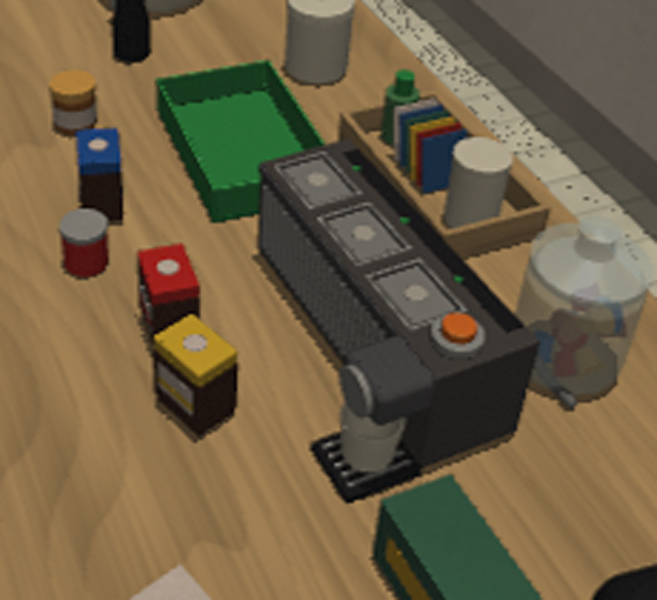

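The top view shows three fresh cartridges: blue at full px (268,218), red at (337,216) and yellow at (371,218). Three spent caps lie in the wells at (327,158), (357,156) and (386,154), the tub is at (258,159) and the button at (409,152). The tin is at (296,232), beside the blue cartridge. The side view agrees, with the cup under the brew head.

```bash
cat >> h.py <<'E'
def rectfit(P,m,z0,z1,big=True):
    m=m&(P[...,2]>z0)&(P[...,2]<z1); n,l,s,_=cv2.connectedComponentsWithStats(m.astype(np.uint8))
    out=[]
    for i in range(1,n):
        if s[i,4]<60: continue
        q=P[l==i]; (cx,cy),(w,h),a=cv2.minAreaRect((q[:,:2]*1000).astype(np.float32))
        if w>h: w,h,a=h,w,a+90
        # a = angle of short side from world x
        a=(a+90)%180-90
        out.append((round(cx),round(cy),round(w),round(h),round(a,1),round(float(np.median(q[:,2]))*1000),int(s[i,4])))
    return out
def masks(im):
    H,S,V=[x.astype(int) for x in cv2.split(cv2.cvtColor(im,cv2.COLOR_BGR2HSV))]
    return dict(red=((H<8)|(H>172))&(S>150)&(V>90),yellow=(H>22)&(H<35)&(S>120)&(V>110),blue=(H>100)&(H<125)&(S>110)&(V>70),
      green=(H>45)&(H<80)&(S>110),orange=(H>8)&(H<18)&(S>180)&(V>150),grey=(S<40)&(V>110))
E
python3 - <<'E'
from h import *
z=np.load("top0.npz"); cal=eyes.get_calibration("top"); P=cloud(z["d"],cal); M=masks(z["im"])
for k,(a,b) in dict(red=(.08,.1),yellow=(.08,.1),blue=(.08,.1),orange=(.13,.17),grey=(.12,.14),green=(-.01,.07)).items(): print(k,rectfit(P,M[k],a,b))
q=P[(P[...,2]>.115)&(P[...,2]<.137)]; print(rectfit(P,np.ones(M["red"].shape,bool),.115,.137))
print(rectfit(P,np.ones(M["red"].shape,bool),.137,.17)); print(np.median(P[350:,250:350,2]))
for n in ("spice_tin","honey_jar","pepper_mill","tea_box","cup"):
  pass
print(rectfit(P,np.ones(M["red"].shape,bool),.05,.075))
for u,v in((296,232),(215,213)): print(P[v,u])
E
```

```text
red [(428, -87, 46, 66, -0.9, 92, 230)]
yellow [(417, -196, 49, 68, 19.4, 92, 233)]
blue [(423, 139, 44, 65, -14.8, 92, 222)]
orange []
grey [(786, -261, 81, 109, -28.4, 137, 221), (802, 328, 25, 25, -88.0, 127, 61), (625, -97, 104, 189, 3.1, 131, 1306), (620, -240, 68, 75, 3.6, 131, 444)]
green [(625, 181, 158, 248, -3.6, 7, 1318)]
[(753, -624, 29, 311, 87.6, 126, 318), (801, 329, 47, 50, 80.9, 120, 126), (769, -236, 22, 84, -46.3, 133, 75), (639, 576, 60, 164, 67.6, 126, 167), (599, -176, 176, 346, 3.4, 131, 3958), (570, 459, 50, 51, -86.5, 130, 140)]
[(751, -624, 19, 311, 85.0, 154, 494), (800, -270, 111, 113, -83.9, 143, 727), (646, 578, 69, 171, 73.7, 154, 281), (626, -312, 45, 46, -1.1, 146, 179), (570, 460, 34, 35, 70.2, 141, 96)]
0.2734652740106982
[(749, -625, 52, 312, -87.8, 63, 319), (822, 79, 36, 62, 89.5, 64, 122), (780, 313, 36, 87, 37.3, 62, 72), (768, -252, 39, 107, -27.8, 63, 70), (635, 567, 85, 166, 67.6, 63, 210), (567, 449, 29, 54, 74.8, 61, 74), (444, 317, 57, 60, -1.0, 67, 270), (379, 51, 50, 50, -0.9, 59, 202), (53, 1, 40, 125, 1.2, 63, 111)]
[0.37438651 0.0491682  0.05595   ]
[0.44190347 0.31653129 0.06667994]
```

```bash
cat >> h.py <<'E'
def ortho(im,cal,z,x0,x1,y0,y1,s=2000):
    "rectify plane z: column = (y1-y)*s, row = (x1-x)*s"
    K=np.array(cal["K"]);R=np.array(cal["rotation"],float); R=cv2.Rodrigues(R)[0] if R.shape!=(3,3) else R; t=np.array(cal["position"])
    w=np.float32([[x0,y0],[x1,y0],[x1,y1],[x0,y1]]); X=np.c_[w,np.full(4,z)]
    p=(X-t)@R@K.T; p=(p[:,:2]/p[:,2:]).astype(np.float32)
    q=np.float32([[(y1-y)*s,(x1-x)*s] for x,y in w])
    return cv2.warpPerspective(im,cv2.getPerspectiveTransform(p,q),(int((y1-y0)*s),int((x1-x0)*s)),flags=cv2.INTER_CUBIC)
E
python3 - <<'E'
from h import *
z=np.load("top0.npz"); cal=eyes.get_calibration("top"); P=cloud(z["d"],cal)
o=ortho(z["im"],cal,.13,.53,.73,-.37,.03); cv2.imwrite("pics/deck.png",o)
g=cv2.cvtColor(o,cv2.COLOR_BGR2GRAY)
for (u,v) in((327,158),(357,156),(386,154)):
    print(u,v,np.round(P[v,u],3))
for th in(105,120,135,165,180):
  n,l,s,c=cv2.connectedComponentsWithStats((g>th).astype(np.uint8))
  for i in range(1,n):
    if 200<s[i,4]<20000: 
      ys,xs=np.where(l==i);r=cv2.minAreaRect(np.c_[730-ys/2,30-xs/2].astype(np.float32)); print(th,np.round(r[0],1),np.round(r[1],1),round(r[2],1),s[i,4],np.round([730-c[i,1]/2,30-c[i,0]/2],1))
E
```

```text
327 158 [ 0.609 -0.056  0.132]
357 156 [ 0.614 -0.151  0.134]
386 154 [ 0.619 -0.245  0.132]
105 [ 620.8 -244.2] [69.6 85.3] 4.7 19626 [ 619.3 -241.3]
105 [ 627.1 -316.4] [48.4 49.5] 71.6 7572 [ 627.  -316.5]
105 [ 628.2 -284.3] [30.6  5.4] 3.5 543 [ 627.9 -284.6]
120 [ 625.2 -244.9] [56.4 66.1] 4.3 12502 [ 621.6 -244.8]
120 [ 635.7 -205.4] [13.5 34.3] 71.9 635 [ 637.3 -206.5]
120 [ 627.  -316.5] [46.3 47. ] 74.7 6575 [ 627.1 -316.8]
120 [ 614.8 -145. ] [67.  75.6] 3.2 15619 [ 615.6 -144.2]
120 [ 630.8 -187.9] [32.8  4.4] 4.8 423 [ 629.9 -188. ]
120 [609.4 -53.5] [68.  85.3] 2.6 18351 [609.4 -52.4]
120 [ 629.2 -284. ] [ 3.  19.5] 90.0 223 [ 629.6 -284.1]
120 [ 594.6 -212.7] [35.7 19.7] 46.7 806 [ 594.5 -213.1]
120 [ 589.5 -181.5] [15.3 31.9] 34.0 815 [ 589.4 -180.6]
120 [ 592.2 -263.2] [11.5  5.5] 90.0 237 [ 592.1 -263.1]
135 [ 696.6 -250.8] [9.8 6.8] 14.0 222 [ 696.7 -250.8]
135 [ 626.8 -316.2] [44.5 43.5] 90.0 4809 [ 627.6 -316.4]
135 [ 613.1 -112.4] [ 9.7 64.1] 87.6 776 [ 614.8 -111.7]
135 [ 621.  -245.3] [45.1 64. ] 3.9 11068 [ 620.6 -244.8]
135 [ 615.7 -149.5] [46.7 64.5] 3.4 11369 [ 615.1 -149. ]
135 [616.  -14.7] [45.   4.7] 1.5 589 [617.  -14.4]
135 [610.1 -53.6] [47.3 64.6] 3.2 11577 [609.7 -53.3]
135 [586.3 -91.4] [10.2 20.6] 50.6 398 [584.8 -90.5]
135 [584. -17.] [15.1  4.6] 3.0 214 [583.1 -16.8]
135 [579.2 -42.8] [11.5  5.5] 90.0 226 [579.2 -42.6]
165 [ 622. -246.] [21.2 20.5] 45.0 1390 [ 621.7 -245.9]
165 [ 615.6 -149.6] [20.5 24.4] 45.0 1566 [ 615.4 -149.9]
165 [609.2 -53.1] [21.3 26.2] 84.5 1715 [610.1 -53.6]
180 [ 615.  -150.2] [16.5 16. ] 90.0 835 [ 615.6 -149.9]
180 [610. -54.] [17. 17.] 90.0 984 [610.4 -53.9]
```

View pics/deck.png

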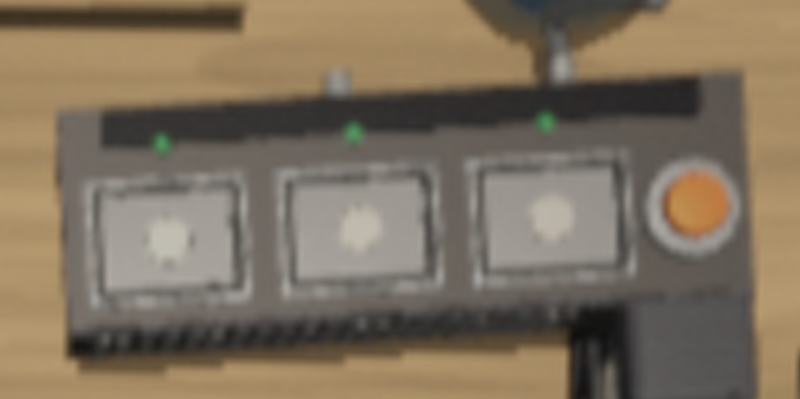

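The rectified deck view shows the spent caps at (168,238), (360,228) and (553,217), and the button at (694,204). The dock yaw is about 3.4°. I'll move above well 1 with the jaws shut.

Request:
carry_out(series="0.0273 -0.0522 -0.003 -4.95; 0.0273 -0.0522 -0.003 -4.95; 0.0273 -0.0522 -0.003 -4.95; 0.0273 -0.0522 -0.003 -4.95; 0.0273 -0.0522 -0.003 -4.95; 0.0273 -0.0522 -0.003 -4.95; 0.0273 -0.0522 -0.003 -4.95; 0.0273 -0.0522 -0.003 -4.95; 0.0273 -0.0522 -0.003 -4.95; 0.0273 -0.0522 -0.003 -4.95; 0.0273 -0.0522 -0.003 -4.95; 0.0273 -0.0522 -0.003 -4.95; 0.0273 -0.0522 -0.003 -4.95; 0 0 0 0; 0 0 0 0", jaw=-1)

```text
time: 2.58
tool_pos: [0.6098, -0.0536, 0.2061]
tcp_rot: [-2.154, -2.286, 0.0]
wrist_force: [0.1, 0.4, 0.6]
width: 0.002
grip_force: 0.0
```

Request:
carry_out(series="0 0 -0.05 0; 0 0 -0.012 0; 0 0 -0.006 0; 0 0 -0.0035 0; 0 0 0 0; 0 0 0 0")

```text
time: 3.32
tool_pos: [0.6109, -0.0532, 0.1363]
tcp_rot: [2.153, 2.287, 0.002]
wrist_force: [-1.9, 1.4, 3.9]
width: 0.002
grip_force: 2.1
```

Request:
carry_out(series="0 0 -0.002 0; 0 0 0 0; 0 0 0 0; 0 0 0 0")

```text
time: 3.82
tool_pos: [0.6108, -0.0536, 0.1336]
tcp_rot: [2.153, 2.286, 0.002]
wrist_force: [-2.1, 1.9, 5.9]
width: 0.0
grip_force: 2.6
```

Request:
carry_out(series="0 0 0.02 0; 0 0 0.0474 0; 0.003 -0.048 0 0; 0.0025 -0.048 0 0; 0 0 -0.04 0; 0 0 -0.02 0; 0 0 -0.0074 0; 0 0 0 0; 0 0 0 0; 0 0 0 0; 0 0 0.02 0; 0 0 0.0474 0; 0.003 -0.048 0 0; 0.003 -0.048 0 0; 0 0 -0.04 0; 0 0 -0.02 0; 0 0 -0.0074 0; 0 0 0 0; 0 0 0 0; 0 0 0 0")

```text
time: 6.32
tool_pos: [0.6222, -0.2455, 0.1338]
tcp_rot: [2.152, 2.287, 0.001]
wrist_force: [-1.7, -0.6, 4.3]
width: -0.003
grip_force: 2.0
```

Request:
carry_out(series="0 0 0.02 0; 0 0 0.0474 0; 0 0 0.04 0; -0.002 0.06 0 0; -0.002 0.06 0 0; -0.003 0.06 0 0; -0.003 0.06 0 0; -0.002 0.06 0 0; 0 0.06 0 0; 0 0 0 0", jaw=0.6)

```text
time: 7.58
tool_pos: [0.6091, 0.1189, 0.241]
tcp_rot: [-2.147, -2.292, -0.003]
wrist_force: [0.5, -0.3, 1.1]
width: 0.798
grip_force: 0.0
```

```bash
python3 - <<'E'
from h import *
im,d,cal=snap("top"); P=cloud(d,cal); M=masks(im); cv2.imwrite("pics/top1.png",cv2.resize(im[110:270,190:490],(800,427),interpolation=2))
print(rectfit(P,np.ones(d.shape,bool),.155,.175))
for k in("red","yellow","blue"): print(k,rectfit(P,M[k],.08,.1))
print(bot.read_state()["tool_pos"],bot.read_state()["width"])
E
```

```text
[(721, -622, 19, 373, 85.1, 166, 332), (640, 577, 63, 165, 68.4, 165, 166), (622, -245, 51, 69, 3.3, 165, 363), (616, -149, 52, 68, 2.4, 166, 359), (610, -54, 50, 68, 4.0, 166, 356)]
red [(428, -87, 46, 65, -1.3, 93, 222)]
yellow [(417, -196, 49, 68, 19.2, 92, 162)]
blue []
[0.60931765 0.11664418 0.24088959] 0.7975432785851723
```

View pics/top1.png

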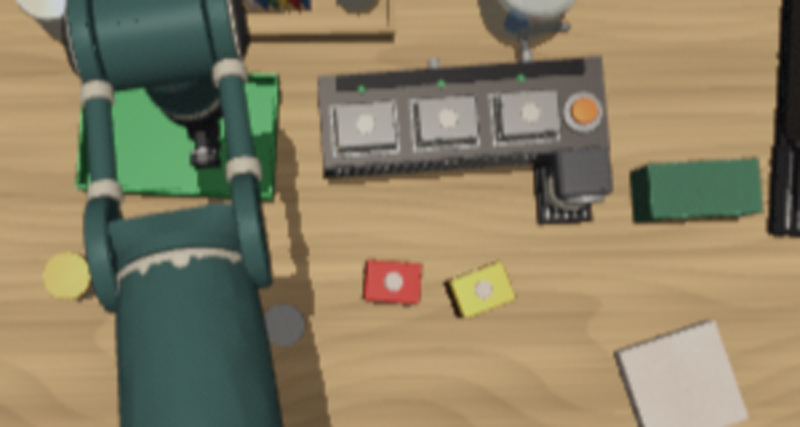

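All three spent cartridges stand proud, at crop px (365,130), (447,122) and (530,114), with the arm over the tub. Next I'll grasp spent 1.

Request:
carry_out(series="0 -0.056 0 0; 0 -0.056 0 0; 0 -0.056 0 0; 0 0 -0.045 0; 0 0 -0.035 0; 0 0 -0.012 0; 0 0 0 0; 0 0 0 0")

```text
time: 8.62
tool_pos: [0.611, -0.0541, 0.1502]
tcp_rot: [2.152, 2.285, 0.003]
wrist_force: [-0.1, -0.4, 1.1]
width: 0.801
grip_force: 0.0
```

Request:
carry_out(series="0 0 0 0; 0 0 0 0; 0 0 0 0; 0 0 0 0; 0 0 0 0; 0 0 0.04 0; 0 0 0.05 0; 0 0 0.04 0; 0 0 0 0", jaw=-1, grip_force=40)

```text
time: 9.75
tool_pos: [0.6112, -0.0539, 0.2819]
tcp_rot: [2.151, 2.284, 0.005]
wrist_force: [1.1, -0.8, -1.2]
width: 0.579
grip_force: 44.7
```

Request:
carry_out(series="0.0032 0.0523 0 -1.2; 0.0032 0.0523 0 -1.2; 0.0032 0.0523 0 -1.2; 0.0032 0.0523 0 -1.2; 0.0032 0.0523 0 -1.2; 0.0032 0.0523 0 -1; 0 0 -0.055 0; 0 0 -0.055 0; 0 0 -0.05 0; 0 0 -0.026 0; 0 0 -0.008 0; 0 0 0 0; 0 0 0 0")

```text
time: 11.38
tool_pos: [0.6275, 0.2596, 0.0824]
tcp_rot: [-2.289, -2.15, 0.004]
wrist_force: [0.2, 0.4, -1.4]
width: 0.577
grip_force: 45.0
```

Request:
carry_out(series="0 0 0 0; 0 0 0 0; 0 0 0 0; 0 0 0.04 0; 0 0 0.055 0; 0 0 0.055 0; -0.0035 -0.0585 0.01 1; -0.0035 -0.0585 0 1; -0.0035 -0.0585 0 1; -0.0025 -0.0585 0 1; -0.001 -0.0585 0 1; 0 -0.0585 0 1; 0 -0.0585 0 1; 0 0 0 0; 0 0 0 0", jaw=0.6)

```text
time: 13.25
tool_pos: [0.6147, -0.1493, 0.2442]
tcp_rot: [-2.155, -2.285, -0.001]
wrist_force: [0.1, -0.1, -0.4]
width: 0.801
grip_force: 0.0
```

Request:
carry_out(series="0.001 0 -0.045 0; 0 0 -0.035 0; 0 0 -0.015 0; 0 0 0 0; 0 0 0 0")

```text
time: 13.88
tool_pos: [0.6172, -0.1492, 0.1511]
tcp_rot: [2.151, 2.286, 0.002]
wrist_force: [-0.2, 0.0, -0.0]
width: 0.798
grip_force: 0.0
```

Request:
carry_out(series="0 0 0 0; 0 0 0 0; 0 0 0 0; 0 0 0 0; 0 0 0 0; 0 0 0.04 0; 0 0 0.05 0; 0 0 0.04 0; 0.0015 0.055 0 -1.2; 0.0015 0.055 0 -1.2; 0.0015 0.055 0 -1.2; 0.0015 0.055 0 -1.2; 0.0015 0.055 0 -1.2; 0.0015 0.055 0 -1; 0 0 -0.055 0; 0 0 -0.055 0; 0 0 -0.05 0; 0 0 -0.026 0; 0 0 -0.008 0; 0 0 0 0", jaw=-1)

```text
time: 16.38
tool_pos: [0.6237, 0.1801, 0.0843]
tcp_rot: [-2.289, -2.15, 0.005]
wrist_force: [-0.1, 0.1, -1.0]
width: 0.575
grip_force: 44.3
```

Request:
carry_out(series="0 0 0 0; 0 0 0 0; 0 0 0 0; 0 0 0.04 0; 0 0 0.055 0; 0 0 0.055 0; -0.002 -0.0532 0.01 1; -0.001 -0.0532 0 1; 0 -0.0532 0 1; 0 -0.0532 0 1; 0 -0.0532 0 1; 0.001 -0.0532 0 1; 0 -0.0532 0 1; 0 -0.0532 0 0; 0 0 0 0; 0 0 -0.045 0; 0 0 -0.035 0; 0 0 -0.015 0; 0 0 0 0; 0 0 0 0", jaw=0.6)

```text
time: 18.88
tool_pos: [0.6241, -0.2451, 0.1522]
tcp_rot: [2.151, 2.285, 0.002]
wrist_force: [0.4, -0.0, 0.1]
width: 0.797
grip_force: 0.0
```

Request:
carry_out(series="0 0 0 0; 0 0 0 0; 0 0 0 0; 0 0 0 0; 0 0 0 0; 0 0 0.04 0; 0 0 0.05 0; 0 0 0.04 0; 0 0.058 0 -1.2; 0 0.058 0 -1.2; 0 0.058 0 -1.2; 0 0.058 0 -1.2; 0 0.058 0 -1.2; 0 0.057 0 -1; 0 0 0 0", jaw=-1)

```text
time: 20.75
tool_pos: [0.623, 0.1066, 0.2801]
tcp_rot: [-2.283, -2.157, -0.004]
wrist_force: [-0.3, 0.4, -0.5]
width: 0.573
grip_force: 43.5
```

Request:
carry_out(series="-0.002 0 -0.055 0; 0 0 -0.055 0; 0 0 -0.05 0; 0 0 -0.026 0; 0 0 -0.009 0; 0 0 0 0; 0 0 0 0")

```text
time: 21.62
tool_pos: [0.6223, 0.1016, 0.0865]
tcp_rot: [2.289, 2.149, 0.004]
wrist_force: [-0.0, -0.3, -0.6]
width: 0.576
grip_force: 43.5
```

Request:
carry_out(series="0 0 0 0; 0 0 0 0; 0 0 0 0; 0 0 0.04 0; 0 0 0.055 0; 0 0 0.055 0; 0 0 0 0", jaw=0.6)

```text
time: 22.5
tool_pos: [0.6247, 0.1025, 0.2425]
tcp_rot: [2.284, 2.146, 0.016]
wrist_force: [-0.1, 0.6, -0.4]
width: 0.803
grip_force: 0.0
```

```bash
cat > look.py <<'E'
from h import *
import sys
im,d,cal=snap("top"); P=cloud(d,cal); M=masks(im); cv2.imwrite(f"pics/{sys.argv[1]}.png",cv2.resize(im[110:270,190:490],(800,427),interpolation=2))
al=np.ones(d.shape,bool)
for k in("red","yellow","blue"): print(k,[r for a,b in((.08,.1),(.122,.14),(.155,.175)) for r in rectfit(P,M[k],a,b)])
print("tall",[r for r in rectfit(P,al,.085,.105) if r[0]>500 and abs(r[1])<400])
print("proud",[r for r in rectfit(P,al,.155,.175) if r[0]>500 and -300<r[1]<0])
s=bot.read_state(); print(s["time"],s["tool_pos"],s["width"])
E
python3 look.py top2
```

```text
red [(428, -87, 46, 66, -1.0, 93, 226)]
yellow [(417, -196, 49, 68, 19.6, 93, 155)]
blue []
tall [(765, -244, 27, 97, -34.8, 95, 60), (630, 278, 31, 49, 89.3, 97, 148), (625, 180, 51, 68, -1.5, 97, 314), (620, 100, 20, 48, 87.7, 96, 77)]
proud []
22.55 [0.62281359 0.10228233 0.23898481] 0.8006524777869739
```

View pics/top2.png

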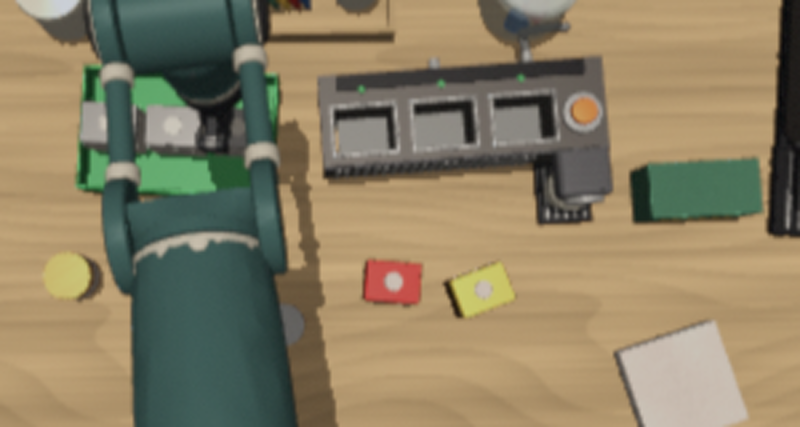

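The spent cartridges stand upright in the tub at crop (108,125), (172,127) and about (235,130). The wells are empty. Red is at (393,282) and yellow at (482,289), both unmoved. Going to red.

Request:
carry_out(series="-0.0392 -0.0378 0 0.5; -0.0392 -0.0378 0 0.5; -0.0392 -0.0378 0 0.5; -0.0392 -0.0378 0 0.5; -0.0392 -0.0378 0 0.6; 0 0 -0.04 0; 0 0 -0.04 0; 0 0 0 0; 0 0 0 0", jaw=0.8)

```text
time: 23.68
tool_pos: [0.425, -0.0869, 0.1554]
tcp_rot: [-2.239, -2.203, 0.0]
wrist_force: [-0.1, 0.0, 0.5]
width: 0.899
grip_force: 0.0
```

Request:
carry_out(series="0.003 0 -0.04 0; 0 0 -0.03 0; 0 0 -0.008 0; 0 0 0 0; 0 0 0 0; 0 0 0 0")

```text
time: 24.42
tool_pos: [0.429, -0.0873, 0.0786]
tcp_rot: [2.238, 2.201, 0.002]
wrist_force: [-0.2, 0.1, 0.3]
width: 0.899
grip_force: 0.0
```

Request:
carry_out(series="0 0 0 0; 0 0 0 0; 0 0 0 0; 0 0 0 0; 0 0 0 0; 0 0 0.02 0; 0 0 0.05 0; 0 0 0.05 0; 0 0 0.03 0; 0.03 0.0055 0 0.75; 0.03 0.0055 0 0.75; 0.03 0.0055 0 0.75; 0.03 0.0055 0 0.75; 0.03 0.0055 0 0.7; 0.0315 0.0055 0 0.7; 0 0 0 0; 0 0 0 0; 0 0 0 0", jaw=-1)

```text
time: 26.68
tool_pos: [0.6083, -0.0542, 0.227]
tcp_rot: [-2.154, -2.286, 0.001]
wrist_force: [1.0, -0.4, -0.7]
width: 0.59
grip_force: 41.3
```

```bash
python3 - <<'E'
from h import *
s=bot.read_state(); print(s["tool_pos"],s["tcp_rot"],s["width"],s["grip_force"])
im,d,cal=snap("side"); P=cloud(d,cal); M=masks(im)
print(rectfit(P,M["red"],.17,.32)); cv2.imwrite("pics/s3.png",cv2.resize(im[130:340,250:480],(657,600),interpolation=2))
E
```

```text
[ 0.6083318 -0.0541778  0.2269532] [-2.15389233e+00 -2.28601828e+00  9.94948587e-04] 0.5899519252254601 41.25142425298691
[]
```

Request:
carry_out(series="0.002 0 0 0; 0 0 -0.015 0; 0 0 -0.005 0; 0 0 -0.005 0; 0 0 -0.005 0; 0 0 -0.005 0; 0 0 0 0; 0 0 0 0")

```text
time: 27.72
tool_pos: [0.61, -0.054, 0.1912]
tcp_rot: [-2.152, -2.285, 0.003]
wrist_force: [-4.9, -0.6, -1.2]
width: 0.586
grip_force: 40.5
```

Request:
carry_out(series="-0.0015 0 -0.008 0; 0 0 -0.008 0; 0 0 -0.008 0; 0 0 -0.008 0; 0 0 -0.006 0; 0 0 0 0; 0 0 0 0")

```text
time: 28.6
tool_pos: [0.6095, -0.0541, 0.1546]
tcp_rot: [-2.153, -2.288, 0.001]
wrist_force: [-6.4, -0.7, 1.2]
width: 0.592
grip_force: 39.6
```

Request:
carry_out(series="0 0 0 0; 0 0 0 0; 0 0 0 0; 0 0 0.02 0; 0 0 0.03 0; 0 0 0 0", jaw=0.6)

```text
time: 29.35
tool_pos: [0.6127, -0.0544, 0.2091]
tcp_rot: [2.149, 2.282, 0.008]
wrist_force: [0.5, 0.7, 0.9]
width: 0.803
grip_force: 0.0
```

Request:
carry_out(series="0 0 0 0; 0 0 0 0; 0 0 0 0; 0 0 0 0; 0 0 0 0; 0 0 -0.02 0; 0 0 -0.03 0; 0 0 -0.015 0; 0 0 -0.005 0; 0 0 -0.0015 0; 0 0 0 0; 0 0 0 0; 0 0 0 0", jaw=-1)

```text
time: 30.98
tool_pos: [0.6104, -0.0541, 0.1333]
tcp_rot: [2.153, 2.286, 0.001]
wrist_force: [2.1, 0.2, 5.5]
width: 0.0
grip_force: 2.6
```

Request:
carry_out(series="0 0 0.02 0; 0 0 0.04 0; 0 0 0.05 0; -0.002 0.055 0 0; 0 0.055 0 0; 0 0.03 0 0; 0 0 0 0", jaw=0.8)

```text
time: 31.85
tool_pos: [0.6068, 0.0881, 0.2428]
tcp_rot: [-2.149, -2.289, 0.001]
wrist_force: [-0.1, -0.3, 0.4]
width: 0.903
grip_force: 0.0
```

```bash
python3 look.py top4
```

```text
red [(610, -54, 47, 66, 3.5, 131, 246)]
yellow [(417, -196, 49, 67, 19.7, 92, 171)]
blue []
tall [(812, -54, 47, 53, 54.5, 103, 81), (630, 268, 50, 50, 88.5, 97, 241), (624, 177, 50, 62, -1.8, 97, 290)]
proud []
31.9 [0.60703009 0.08674358 0.24270139] 0.8957196689374348
```

View pics/top4.png

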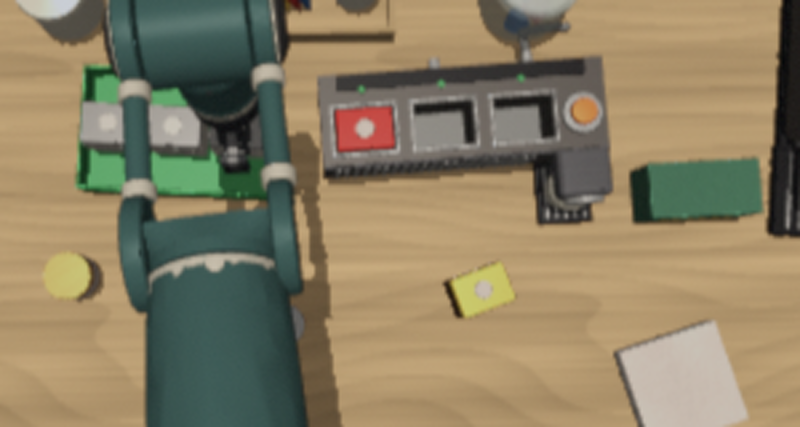

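Red is flush in well 1 at crop (364,129), and yellow is unmoved at (482,289). Going to yellow.

Request:
carry_out(series="-0.0315 -0.047 0 2.7; -0.0315 -0.047 0 2.7; -0.0315 -0.047 0 2.7; -0.0315 -0.047 0 2.7; -0.0315 -0.047 0 2.7; -0.0315 -0.047 0 2.7; 0 0 -0.04 0; 0 0 -0.04 0; 0 0 0 0; 0 0 0 0; 0 0 0 0")

```text
time: 33.28
tool_pos: [0.4202, -0.1968, 0.1649]
tcp_rot: [1.808, 2.565, 0.001]
wrist_force: [-0.1, -0.0, 0.6]
width: 0.896
grip_force: 0.0
```

Request:
carry_out(series="-0.003 0.001 -0.04 0; 0 0 -0.035 0; 0 0 -0.0115 0; 0 0 0 0; 0 0 0 0; 0 0 0 0")

```text
time: 34.02
tool_pos: [0.4171, -0.1957, 0.0777]
tcp_rot: [1.808, 2.565, 0.001]
wrist_force: [0.4, 0.0, 0.3]
width: 0.903
grip_force: 0.0
```

Request:
carry_out(series="0 0 0 0; 0 0 0 0; 0 0 0 0; 0 0 0 0; 0 0 0 0; 0 0 0.02 0; 0 0 0.05 0; 0 0 0.05 0; 0 0 0.03 0; 0.034 -0.008 0 -2.7; 0.034 -0.008 0 -2.7; 0.034 -0.008 0 -2.7; 0.034 -0.008 0 -2.7; 0.034 -0.008 0 -2.7; 0.034 -0.0095 0 -2.7; 0 0 0 0; 0 0 0 0; 0 0 0 0", jaw=-1)

```text
time: 36.28
tool_pos: [0.6188, -0.2442, 0.2259]
tcp_rot: [-2.153, -2.286, 0.001]
wrist_force: [-0.6, 0.2, -2.5]
width: 0.578
grip_force: 42.7
```

Request:
carry_out(series="0.0015 -0.001 0 0; 0 0 -0.015 0; 0 0 -0.005 0; 0 0 -0.005 0; 0 0 -0.005 0; 0 0 -0.005 0; 0 0 0 0; 0 0 0 0")

```text
time: 37.28
tool_pos: [0.6215, -0.2456, 0.1914]
tcp_rot: [2.154, 2.287, 0.0]
wrist_force: [-0.5, -0.1, -1.2]
width: 0.577
grip_force: 42.6
```

Request:
carry_out(series="0 0 -0.008 0; 0 0 -0.008 0; 0 0 -0.008 0; 0 0 -0.008 0; 0 0 -0.005 0; 0 0 0 0; 0 0 0 0")

```text
time: 38.15
tool_pos: [0.6216, -0.2456, 0.1545]
tcp_rot: [2.154, 2.287, 0.0]
wrist_force: [0.1, -0.9, -1.0]
width: 0.577
grip_force: 42.6
```

Request:
carry_out(series="0 0 0 0; 0 0 0 0; 0 0 0 0; 0 0 0.02 0; 0 0 0.03 0; 0 0 0 0", jaw=0.6)

```text
time: 38.9
tool_pos: [0.6239, -0.2466, 0.2095]
tcp_rot: [2.149, 2.281, 0.004]
wrist_force: [-0.0, 0.2, -0.0]
width: 0.802
grip_force: 0.0
```

Request:
carry_out(series="0 0 0 0; 0 0 0 0; 0 0 0 0; 0 0 0 0; 0 0 0 0; 0 0 -0.02 0; 0 0 -0.03 0; 0 0 -0.015 0; 0 0 -0.005 0; 0 0 -0.001 0; 0 0 0 0; 0 0 0 0; 0 0 0 0", jaw=-1)

```text
time: 40.52
tool_pos: [0.6215, -0.2457, 0.1335]
tcp_rot: [2.154, 2.287, 0.0]
wrist_force: [1.6, -1.3, 3.2]
width: -0.0
grip_force: 1.7
```

Request:
carry_out(series="0 0 0.02 0; 0 0 0.04 0; 0 0 0.05 0; -0.01 -0.055 0 0; -0.01 -0.055 0 0; 0 0 0 0; 0 0 0 0", jaw=0.8)

```text
time: 41.4
tool_pos: [0.6008, -0.3552, 0.2432]
tcp_rot: [-2.154, -2.285, -0.001]
wrist_force: [0.1, 0.3, 0.7]
width: 0.9
grip_force: 0.0
```

```bash
python3 look.py top5
```

```text
red [(610, -54, 47, 65, 4.1, 131, 238)]
yellow [(622, -247, 50, 67, 4.8, 130, 267)]
blue [(423, 139, 44, 64, -14.9, 93, 216)]
tall [(806, -54, 34, 65, 15.1, 103, 70), (629, 259, 51, 68, -1.1, 97, 332), (625, 181, 51, 69, -3.5, 97, 326), (621, 102, 50, 68, -4.9, 97, 322)]
proud []
41.45 [ 0.60112493 -0.35456524  0.24313455] 0.9022105767372447
```

View pics/top5.png

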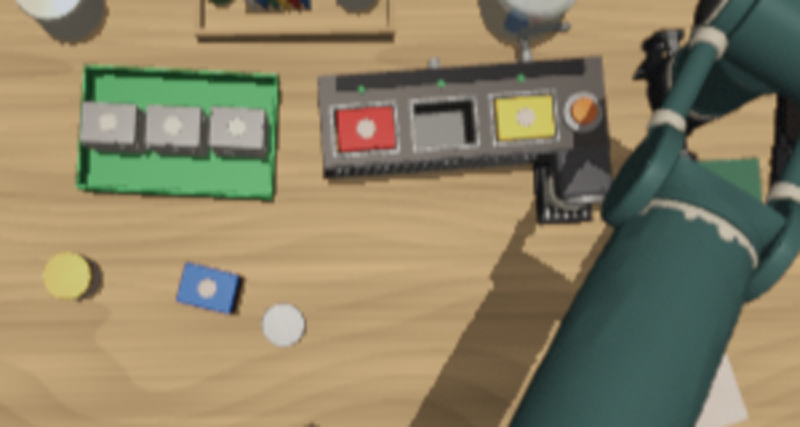

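Yellow is flush in well 3 at crop (525,117) and red in well 1. Blue is unmoved at (208,288), and the three spent cartridges are in the tub. Going to blue.

Request:
carry_out(series="-0.0197 0.0549 0 -2; -0.0197 0.0549 0 -2; -0.0197 0.0549 0 -2; -0.0197 0.0549 0 -2; -0.0197 0.0549 0 -2; -0.0197 0.0549 0 -2; -0.0197 0.0549 0 -2; -0.0197 0.0549 0 -2.2; -0.0197 0.0549 0 -2.2; 0 0 -0.04 0; 0 0 -0.04 0; 0 0 0 0; 0 0 0 0; 0 0 0 0")

```text
time: 43.2
tool_pos: [0.4255, 0.139, 0.1653]
tcp_rot: [2.491, 1.912, 0.005]
wrist_force: [-0.2, 0.1, 0.4]
width: 0.9
grip_force: 0.0
```

Request:
carry_out(series="-0.002 0 -0.04 0; 0 0 -0.035 0; 0 0 -0.012 0; 0 0 0 0; 0 0 0 0; 0 0 0 0")

```text
time: 43.95
tool_pos: [0.4234, 0.1389, 0.0777]
tcp_rot: [2.491, 1.912, 0.004]
wrist_force: [0.3, 1.3, -0.2]
width: 0.9
grip_force: 0.0
```

Request:
carry_out(series="0 0 0 0; 0 0 0 0; 0 0 0 0; 0 0 0 0; 0 0 0 0; 0 0 0.02 0; 0 0 0.05 0; 0 0 0.05 0; 0 0 0.03 0; 0.032 -0.048 0 3; 0.032 -0.048 0 3; 0.032 -0.048 0 3; 0.032 -0.048 0 3; 0.032 -0.048 0 3.2; 0.032 -0.048 0 3.2; 0 0 0 0; 0 0 0 0; 0 0 0 0", jaw=-1)

```text
time: 46.2
tool_pos: [0.6131, -0.1482, 0.2256]
tcp_rot: [-2.152, -2.287, 0.001]
wrist_force: [0.6, 0.1, -1.0]
width: 0.584
grip_force: 42.5
```

Request:
carry_out(series="0.0013 -0.001 0 0; 0 0 -0.015 0; 0 0 -0.005 0; 0 0 -0.005 0; 0 0 -0.005 0; 0 0 -0.005 0; 0 0 0 0; 0 0 0 0")

```text
time: 47.2
tool_pos: [0.6155, -0.1505, 0.1913]
tcp_rot: [2.154, 2.287, 0.0]
wrist_force: [-0.1, -0.4, -0.7]
width: 0.578
grip_force: 42.5
```

Request:
carry_out(series="0 0 -0.008 0; 0 0 -0.008 0; 0 0 -0.008 0; 0 0 -0.008 0; 0 0 -0.005 0; 0 0 0 0; 0 0 0 0")

```text
time: 48.08
tool_pos: [0.6156, -0.1505, 0.1545]
tcp_rot: [2.154, 2.287, 0.0]
wrist_force: [0.7, 0.8, -0.5]
width: 0.578
grip_force: 42.5
```

Request:
carry_out(series="0 0 0 0; 0 0 0 0; 0 0 0 0; 0 0 0.02 0; 0 0 0.03 0; 0 0 0 0", jaw=0.6)

```text
time: 48.82
tool_pos: [0.618, -0.1512, 0.2092]
tcp_rot: [2.149, 2.282, 0.006]
wrist_force: [0.1, 0.1, -0.0]
width: 0.801
grip_force: 0.0
```

Request:
carry_out(series="0 0 0 0; 0 0 0 0; 0 0 0 0; 0 0 0 0; 0 0 0 0; 0 0 -0.02 0; 0 0 -0.03 0; 0 0 -0.015 0; 0 0 -0.005 0; 0 0 -0.001 0; 0 0 0 0; 0 0 0 0; 0 0 0 0", jaw=-1)

```text
time: 50.45
tool_pos: [0.6155, -0.1505, 0.1335]
tcp_rot: [2.154, 2.287, 0.0]
wrist_force: [1.2, -0.8, 3.9]
width: -0.004
grip_force: 1.7
```

Request:
carry_out(series="0 0 0.02 0; 0 0 0.04 0; 0 0 0.05 0; -0.005 -0.055 0 0; -0.005 -0.055 0 0; -0.005 -0.055 0 0; -0.005 -0.055 0 0; 0 0 0 0; 0 0 0 0")

```text
time: 51.58
tool_pos: [0.5949, -0.3699, 0.2432]
tcp_rot: [-2.154, -2.285, -0.001]
wrist_force: [0.5, 0.3, -0.4]
width: 0.001
grip_force: 0.0
```

```bash
python3 look.py top6
```

```text
red [(610, -54, 47, 64, 4.1, 130, 237)]
yellow [(622, -247, 49, 68, 2.0, 130, 267)]
blue [(616, -149, 48, 68, 2.0, 131, 255)]
tall [(808, -49, 40, 60, 6.8, 103, 90), (765, -249, 33, 102, -28.9, 94, 61), (629, 260, 50, 69, -2.0, 97, 332), (624, 180, 51, 68, -2.4, 97, 328), (621, 102, 51, 68, -4.2, 97, 321)]
proud []
51.625 [ 0.59518917 -0.36921077  0.24324356] 0.00023145958053466127
```

View pics/top6.png

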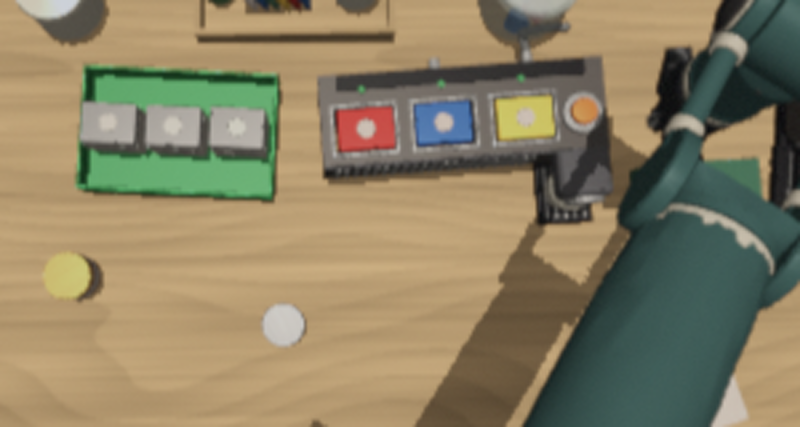

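All three fresh cartridges sit flush: red (365,129), blue (443,123) and yellow (525,117). The spent ones are in the tub. Next I'll press the button at (584,111).

Request:
carry_out(series="0.015 0.029 0 0; 0.015 0.029 0 0; 0 0 -0.03 0; 0 0 -0.025 0; 0 0 0 0; 0 0 0 0")

```text
time: 52.38
tool_pos: [0.626, -0.3116, 0.1894]
tcp_rot: [2.152, 2.288, 0.001]
wrist_force: [0.2, 0.1, 0.0]
width: -0.002
grip_force: 0.0
```

Request:
carry_out(series="0 0 -0.015 0; 0 0 -0.008 0; 0 0 -0.005 0; 0 0 -0.003 0; 0 0 0 0; 0 0 0 0; 0 0 0 0; 0 0 0 0")

```text
time: 53.38
tool_pos: [0.6254, -0.3125, 0.16]
tcp_rot: [2.154, 2.286, 0.001]
wrist_force: [-3.7, 3.3, 13.3]
width: -0.003
grip_force: 5.8
```

Request:
carry_out(series="0 0 0.01 0; 0 0 0.03 0; 0 0 0.05 0; 0 -0.05 0.02 0; 0 -0.05 0 0; 0 0 0 0; 0 0 0 0; 0 0 0 0; 0 0 0 0")

```text
time: 54.5
tool_pos: [0.6256, -0.4112, 0.2671]
tcp_rot: [-2.152, -2.288, -0.0]
wrist_force: [0.3, -0.6, 0.2]
width: -0.0
grip_force: 0.0
```

```bash
python3 look.py top7; python3 -c "
from h import *
s=bot.read_state(); print(s['wrist_force'],s['joint_vel'].max())
print(bot.finish_job())"
```

```text
red [(610, -54, 47, 65, 3.8, 131, 237)]
yellow [(622, -246, 49, 67, 2.9, 131, 263)]
blue [(616, -149, 48, 68, 3.6, 131, 256)]
tall [(817, -50, 58, 63, 16.5, 104, 129), (763, -245, 25, 94, -32.2, 97, 62), (629, 260, 51, 69, -2.2, 97, 334), (625, 181, 51, 70, -2.0, 97, 326), (621, 102, 51, 68, -5.1, 97, 321)]
proud []
54.55 [ 0.62559507 -0.4113468   0.26718738] -0.0001633745333305176
[0.22212915 0.93408297 0.19135062] 0.0008070275134393621
the job is handed in; nothing more can be done
None
```

I handed the job in at about 55 s: the last camera check showed all three fresh cartridges flush in their wells and all three spent ones upright in the tub, and I pressed the brew button to its stop and let it go; the hand-in returned no verdict.

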